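# Bring a fused-glass sample into view and set the scope focus

## Robot

A 7-joint arm with a two-finger parallel gripper is mounted at the origin on the work surface. World frame = base frame: x ahead of the robot, y to its left, z up, the work surface at z = 0. Lengths are in m, angles in rad, forces in N, time in s.
With the tool pointing down it reaches from about 0.4 to 0.875 m from the base axis. Payload 19.3 kg.
Tool frame: the origin (TCP) lies at the very end of the fingers, on their centre line; the grasp point (between the pads) lies bot.grasp_offset behind it (bot.grasp_offset is the distance from the TCP to the grasp point, in m); z points along the fingers, y is the direction in which the jaws open and shut (so a half turn about z gives the same grasp; the last joint's range is limited). The gripper opens to 85 mm and grips with 20 to 120 N. Pads are 22 mm wide; open, the fingers measure 114 mm over their backs; the gripper's body (76 mm by 85 mm) begins 54 mm behind the grasp point. The pads swing forward as they close: fully open they stand 13 mm farther back than shut.
Start: joints at [-1.349, 0.521, -0.036, 1.599, 0.021, 1.021, -0.113], TCP at [0.18, 0.599, 0.231] pointing down, gripper open.
Joint ranges: [-2.91, 2.91], [-0.3, 2.13], [-1.5, 1.42], [0.17, 2.43], [-1.26, 4.41], [0.16, 1.93], [-2.52, 2.52]. Speed limits (rad/s): [1.89, 1.89, 2.39, 2.39, 3.01, 3.01, 3.01].

## Interface

Orientations are given as [roll, pitch, yaw] about the fixed x, y, z axes, in that order (R = Rz(yaw) Ry(pitch) Rx(roll)).
In Python, from workcell import bot gives the robot as it stands. The module is installed in compiled form; this text tells all that it offers.
- The arm moves only by the shell command python3 -m handwheel 'ROWS' [OPENING] [FORCE]. ROWS is JSON, a list of rows, each a list of 6 numbers: the shift along the tool's x, y, z as a fraction of full scale, then the turn, a rotation vector about the tool's x, y, z as a fraction of full scale. In form: [[x, y, z, rx, ry, rz], ...]. A call has 1 to 8 rows; each row shifts and turns the commanded pose from where the row before left it, along the tool's axes as they then stand; what a row does not reach is not made up. Full scale, the value 1, is 0.025 m for a shift and 360 degrees for a turn. A row lasts 1/8 s, in which the tool goes at most 62.5 mm and 10.7 degrees, less where a joint would pass 70% of its speed; a pose out of reach is approached as far as the arm can. A call with a number of a shift or a turn outside -1 to 1 is refused whole. A call with a gripper value outside its range is refused whole. OPENING is the closure, from -1 (fully open) to 1 (shut), set as the call begins (- or left out, the last holds). The fingers move at their own pace and stop on an object; FORCE is the grip in N (left out, the last holds). Time passes only in rows, so rows that do not move let the fingers close. It gives the time, the measured TCP pose, the force and the opening at its end, in the units of the state.
- bot.observe(): the state, without advancing time (a new reading comes with each control period).
- bot.grab_frame(name): name is "side" or "top"; returns a dict with "pixels" (384x512x3 uint8, blue, green, red), "vertical_fov" (degrees; the focal length in pixels is half the picture's height over the tangent of half this angle, whatever the lens; pixels are square), "cx", "cy" (the principal point, pixels), "R" (3x3) and "t" (3): a world point X has camera coordinates R X + t. Camera axes: x right, y down, z forward; pixel columns grow to the right and rows downward; lengths in m; the calibration is good to about 2 mm. A picture is of the moment at which its call begins. There is no depth.
- bot.job_done(): hands the job in, once; it reports no verdict.
Trained networks look in a picture, given as the dict that the camera call returned (one of the last four; its "shot" number tells which), for a name from the list of things; names that differ only in an ending like _2 or _b are one class to them, and where a whole thing is asked for, a point or a joint stands for the part that bears it (a point fixed in the world has none). Each returns a list of dicts, best first, with "score" (0 to 1); they miss things now and then, are a little off and sometimes report something else, mostly with a low value. They report only what shows in the picture. A call takes as long as a camera call.
- bot.trace(picture, thing): "region" (384x512 bool, what is visible of it) and "point" ([column, row] in pixels, amid what is visible of it).
The state is a dict: "clock": time; "qpos": joint angles; "qd": joint speeds; "joint_efforts": joint torques, N m; "position": TCP position; "tool_rot": TCP orientation; "force": force on the tool from outside, world axes, zero at the start; "moment": the same for the moment, N m; "grip_width": finger opening in m.
Only numpy, scipy, OpenCV 4.12 (cv2) and the standard library are available. Lean on these libraries where they do the work, as an engineer would, in place of code of your own. Each camera call takes 0.05 s, during which the arm holds its last target.

## Task

Slide the handled steel tray with its glass medallion along the light table, without lifting it, from the square outline to the ring outline in front of the scope, so that the tray's round dish sits wholly inside the ring. Then turn the focus knob until its pointer points straight at the steel index tab on the dial's rim, and let go. Keep the medallion lying in the tray and leave everything else where it is.

Things in the scene. Friction and masses are not known exactly. Their poses are not given: they have to be found in the camera images.
- light_table: low flat light table, 240 (x) x 420 (y) x 30 mm high, white top, aluminium frame, fixed; origin at the centre of its underside, z up, long side along its y; its top is at world height 30 mm
- load_place: square outline, 114 mm on a side, drawn on the light table's top, where the tray starts; origin at its centre at the height of the top
- view_place: double ring outline with four short outer ticks, drawn on the light table's top, inner edge of the inner line 110 mm across, in front of the scope; origin at its centre at the height of the top. The place centres are 200 mm apart along the light table's y; either may be the left one
- scope: small inspection scope on a post, fixed on the light table behind the ring; origin at the centre of the ring on the light table's top, x pointing from the ring to the scope. Foot 24 mm in radius, centred at x = 100 mm; its sloping barrel comes no nearer than x = 50 mm, its lowest end 105 mm above the light table, overall 220 mm above it
- tray: round shallow steel dish, 90 mm outside diameter, rim 14 mm high, wall and floor 4 mm thick, about 0.28 kg; origin at the centre of the dish's underside, z up. A straight level black bar handle points along its -x: 14 mm wide (y), 12 mm thick, from x = -44 to x = -106 mm, its middle 28 mm above the underside (free space below it from x = -56 mm outward)
- medallion: round glass medallion with a pressed fern, 52 mm across, 9 mm thick, 50 g, lying loose in the tray; origin at the centre of its underside
- focus_base: grey focus control box, 150 x 150 x 36 mm, fixed, with a round white dial 140 mm across whose face is at 40 mm; small printed ticks on the dial; origin at the centre of its underside, on the knob's axis, z up
- focus_knob (a joint): angle of the focus knob in rad, growing counter-clockwise seen from above; 0 when the pointer lies along the x axis of focus_base; stops at -2.1 and 2.1; stays where it is left
- knob_grip (a point): point on the knob's axis at the height to grip, 70 mm above the table; turns with the knob, its x axis is the direction of the pointer. The knob is a black upright bar 44 mm long (x), 14 mm thick (y), on a round skirt of 26 mm radius and 8 mm height; a white line on its top marks the pointer's half; the bar's top is 82 mm above the table, the skirt's top 48 mm
- pointer_tip (a point): tip of the black pointer fin, 6 mm wide, which sticks out of the knob's skirt on one side only, 43 mm from the axis, 44 mm above the table; turns with the knob
- index_tab: small fixed dark steel tab with a pointed inner end, 12 mm wide and 7 mm high, standing on the dial 48 to 68 mm from the axis; origin on the knob's axis at the dial's face, its x axis points from the axis to the tab
- loupe: bystander: black cylinder loupe, 34 mm across, 34 mm high, on the light table's far edge between the two places; origin at the centre of its underside
- jar: bystander: closed green glass jar with white cap, 64 mm across, 85 mm high; origin at the centre of its underside
- cup: bystander: small red plastic cup, 48 mm across, 32 mm high; origin at the centre of its underside
- tweezers: bystander: steel tweezers, about 140 mm long along its y, 6 mm high; origin in the middle, on the underside
- brush: bystander: brush, 180 mm long, lying along its x; origin near the middle on the underside
- ornament: bystander: amber glass ball, 72 mm across, on a dark wooden foot, 81 mm high; origin at the centre of the underside

How it is judged:
On the way, in this order (a step that is already met when the one before it is completed fails the run):
1. the tray stands flat on the light table, its dish inside the ring (centre within 10 mm) (horizontal distance between tray and view_place below 0.01 m and height (world z) of tray between 0.027 and 0.033 m and angle between tray's own z axis and vertical below 0.08 rad), for 0.2 s.
2. the knob's pointer points at the index tab (within 0.08 rad) (angle between the x axis of knob_grip and the x axis of index_tab, either way round below 0.08 rad and x of pointer_tip in the frame of index_tab above 0.02 m), for 0.2 s.
At the end, for the whole second after the job is handed in: The tray rests flat on the light table with its centre within 10 mm of the ring's centre, the medallion lies flat in it (centres within 25 mm), the knob's pointer is within 0.08 rad of the index tab's direction, and all is released and at rest (all of step 1 and all of step 2 and horizontal distance between medallion and tray below 0.025 m and height (world z) of medallion below 0.04 m and linear speed of tray below 0.01 m/s and velocity of joint focus_knob between -0.05 and 0.05 rad/s); the robot touches nothing.
It fails at once if the tray is lifted more than 7 mm off the light table or tipped more than 0.2 rad (height (world z) of tray above 0.037 m or angle between tray's own z axis and vertical above 0.2 rad).
It fails at once if a bystander is moved more than 30 mm (distance of any of loupe, jar, cup, tweezers, brush, ornament from where it was at the start of the episode above 0.03 m).
It also fails if it takes over 61 s, if anything falls off the work surface, if the arm or the gripper's body presses on something with over 40 N, if the wrist force passes 120 N, or if a joint passes its speed limit or range.

## Working session

There is one attempt and no reset: what is moved stays moved. The work goes in short steps, Python scripts to look and compute and a shell command to move; the robot and the scene stay as the last step left them, time stands still between calls to the robot, and variables do not carry over. Pictures are saved under pics/ and viewed, and the job is handed in when it is done.

```bash
mkdir -p pics; python3 - <<'E'
from workcell import bot
import cv2,pickle
o=bot.observe()
for k,v in o.items(): print(k,v)
print(bot.grasp_offset)
D={}
for n in("side","top"):
    f=bot.grab_frame(n); cv2.imwrite(f"pics/{n}0.png",f["pixels"]); D[n]=f
    print(n,{k:v for k,v in f.items() if k!="pixels"})
    for t in["light_table","tray","medallion","focus_base","focus_knob","index_tab","pointer_tip","view_place","load_place","scope"]:
        r=bot.trace(f,t); print(t,[(round(a["score"],2),a["point"],int(a["region"].sum())) for a in r[:2]])
pickle.dump(D,open("f0.pkl","wb"))
E
```

```text
clock 0.0
qpos [-1.34927389  0.52199639 -0.03633146  1.60000705  0.02125753  1.02109412
 -0.11280086]
qd [ 1.16668349e-04  6.56265427e-04 -2.65675824e-04  1.51096468e-03
  2.80483753e-04 -1.99606089e-03 -7.19684469e-05]
joint_efforts [ 7.83544442e-05 -9.27096605e+01  1.97971366e+00 -3.69949651e+01
  1.78213301e-02  7.77789362e-03  1.86437285e-05]
position [0.17970355 0.59825827 0.23073702]
tool_rot [-3.14048098e+00  1.26706146e-04  2.84989304e+00]
force [-0.30605413  0.81369076 -0.14381596]
moment [ 0.03446553 -0.04333186  0.03474593]
grip_width 0.08518956685253365
0.0187
side {'vertical_fov': 52.401593965991104, 'cx': 263.9729742380686, 'cy': 190.72898644770805, 'R': array([[ 0.88874518, -0.45826136,  0.0113373 ],
       [-0.32992509, -0.65663085, -0.67822221],
       [ 0.31824745,  0.59902626, -0.73476942]]), 't': array([-0.47529779,  0.27945768,  0.98880949]), 'shot': 1}
light_table [(0.88, [303.6, 245.1], 9606)]
tray [(0.88, [320.0, 268.1], 646), (0.4, [319.6, 213.9], 138)]
medallion [(0.83, [326.9, 262.2], 270)]
focus_base [(0.94, [201.9, 163.8], 1651)]
focus_knob [(0.78, [203.0
[... 221 characters left out ...]
204.9, 153.1], 142)]
top {'vertical_fov': 51.52290600319956, 'cx': 260.26165647799866, 'cy': 191.6768204010762, 'R': array([[ 0.01096522, -0.99988683, -0.01030038],
       [-0.99751779, -0.01022154, -0.06966902],
       [ 0.06955585,  0.01103875, -0.99751698]]), 't': array([0.04236553, 0.54311798, 1.22792703]), 'shot': 2}
light_table [(0.83, [309.5, 174.9], 8920)]
tray [(0.65, [348.6, 176.2], 489)]
medallion [(0.52, [344.9, 168.3], 205), (0.28, [173.0, 209.6], 217)]
focus_base [(0.72, [179.1, 212.8], 2353)]
focus_knob [(0.74, [92.7, 199.1], 477), (0.67, [172.2, 216.4], 244)]
index_tab []
pointer_tip [(0.73, [173.8, 210.8], 208)]
view_place []
load_place []
scope [(0.61, [275.5, 148.5], 431)]
```

```bash
python3 - <<'E'
import cv2,pickle
D=pickle.load(open("f0.pkl","rb"))
a=D["side"]["pixels"];b=D["top"]["pixels"]
cv2.imwrite("pics/t2.png",cv2.resize(b[80:300,60:440],(760,440),interpolation=cv2.INTER_CUBIC))
cv2.imwrite("pics/s2.png",cv2.resize(a[80:370,120:500],(760,580),interpolation=cv2.INTER_CUBIC))
cv2.imwrite("pics/k2.png",cv2.resize(b[165:265,125:235],(770,700)[0:2],interpolation=cv2.INTER_CUBIC)[:600])
E
```

```text
(no output)
```

View pics/t2.png

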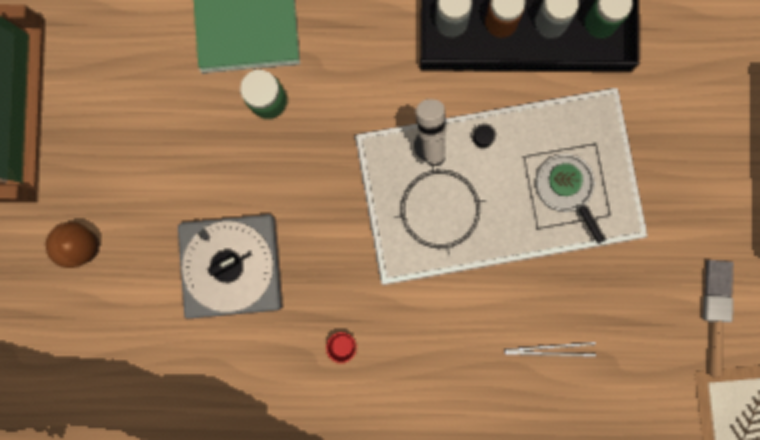

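View pics/s2.png

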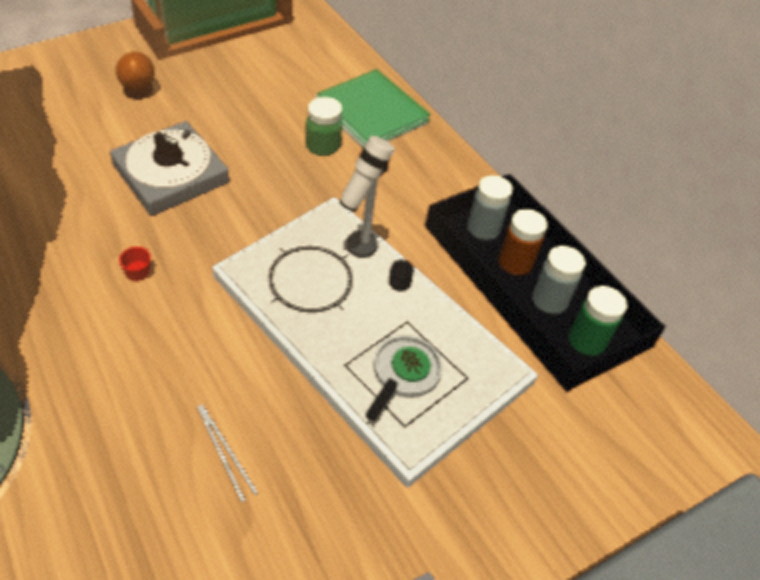

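View pics/k2.png

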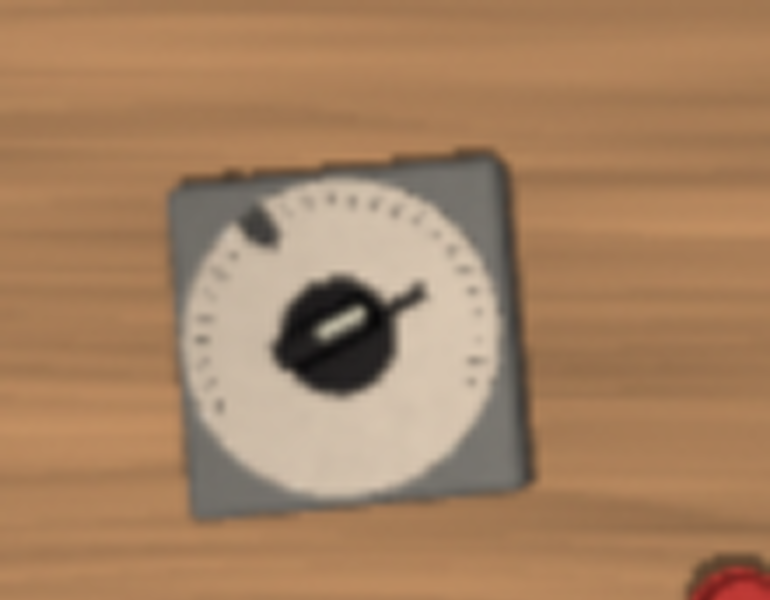

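Top view: tray at px ≈(342,171), ring ≈(280,184), knob ≈(173,213), tab at its upper left (far-left), pointer to the right. I'll rectify onto the relevant planes.

```bash
cat > h.py <<'E'
import numpy as np,cv2
def cam(f):
    fl=192/np.tan(np.radians(f["vertical_fov"]/2)); K=np.array([[fl,0,f["cx"]],[0,fl,f["cy"]],[0,0,1]]); return K,f["R"],f["t"]
def bp(f,uv,z):
    K,R,t=cam(f); d=R.T@np.linalg.inv(K)@np.array([uv[0],uv[1],1.]); c=-R.T@t; s=(z-c[2])/d[2]; return (c+s*d)[:2]
def pj(f,X):
    K,R,t=cam(f); p=K@(R@np.array(X,float)+t); return p[:2]/p[2]
def rect(f,z,cx,cy,half,mpp):
    # image up=+x, left=+y ; pixel (u,v): x=cx+half-v*mpp, y=cy+half-u*mpp
    K,R,t=cam(f); A=np.array([[0,-mpp,cx+half],[-mpp,0,cy+half],[0,0,z],[0,0,1]])
    H=K@np.hstack([R,t[:,None]])@A; n=int(2*half/mpp)
    return cv2.warpPerspective(f["pixels"],H,(n,n),flags=cv2.INTER_CUBIC|cv2.WARP_INVERSE_MAP)
E
python3 - <<'E'
import pickle,cv2
from h import *
D=pickle.load(open("f0.pkl","rb"))
for n in D:
    f=D[n]
    g=lambda p,z:print(n,p,z,bp(f,p,z))
T={"top":dict(ring=(280,184.5),tray=(342,171.5),hend=(60+600/2,80+240/2),knob=(173.5,213)),"side":dict(ring=(120+311/2,80+279/2),tray=(120+407/2,80+367/2),hend=(120+372/2,80+419/2),knob=(203,152.8))}[ "top"] if 0 else None
f=D["top"]
print("ring",bp(f,(280,184.5),.03),"tray",bp(f,(342,171),.04),"knob",bp(f,(172.5,212),.06))
f=D["side"]
print("ring",bp(f,(275.5,219.5),.03),"tray",bp(f,(323.5,263),.04),"knob",bp(f,(204,153),.06))
E
python3 - <<'E'
import pickle,cv2
from h import *
D=pickle.load(open("f0.pkl","rb"))
f=D["top"]
c=bp(f,(310,178),.03);print(c)
o=[]
for n in("top","side"):
    o.append(rect(D[n],.03,c[0],c[1],.2,.001))
cv2.imwrite("pics/r1.png",np.hstack(o))
k=bp(f,(172.5,212),.04)
print(k);cv2.imwrite("pics/r2.png",np.hstack([rect(D[n],.044,k[0],k[1],.1,.0005) for n in D]))
E
```

```text
ring [ 0.56488094 -0.01312832] tray [ 0.60774479 -0.20370603] knob [0.47538834 0.31271417]
ring [ 0.56379107 -0.01628855] tray [ 0.60309036 -0.20832036] knob [0.47412293 0.31447825]
[ 0.586113   -0.10624871]
[0.47571236 0.31734129]
```

View pics/r1.png

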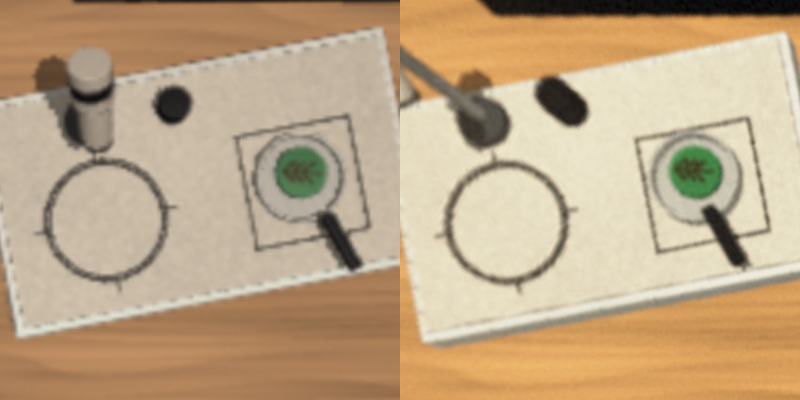

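View pics/r2.png

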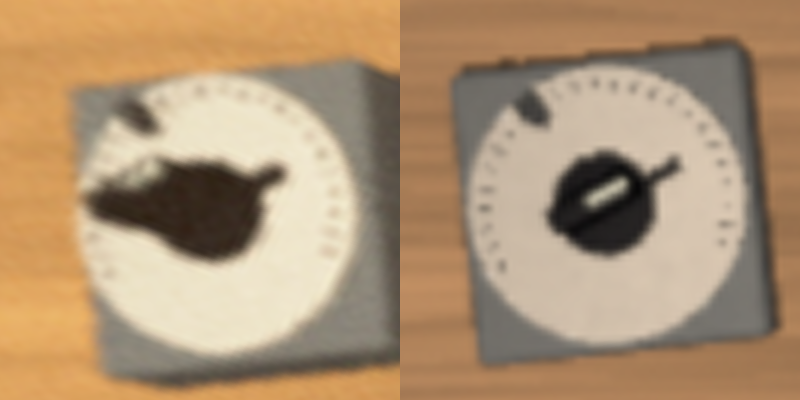

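```bash
python3 - <<'E'
import pickle,cv2
from h import *
D=pickle.load(open("f0.pkl","rb"))
cx,cy=.585,-.22
o=[]
for z in(.044,.064):
  for n in("top","side"):
    r=rect(D[n],z,cx,cy,.1,.0007); 
    for i in range(0,r.shape[0]): pass
    o.append(r)
cv2.imwrite("pics/r3.png",np.vstack([np.hstack(o[:2]),np.hstack(o[2:])]))
E
```

```text
(no output)
```

View pics/r3.png

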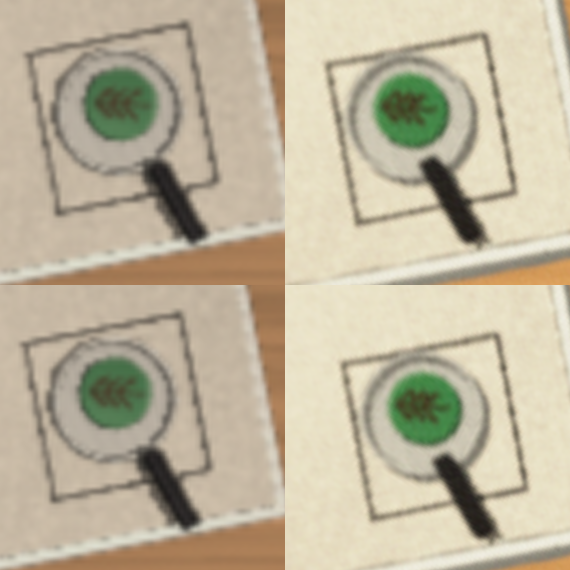

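```bash
python3 -m handwheel '[[-0.86,-0.55,0,0,0,0],[-0.86,-0.55,0,0,0,0],[-0.86,-0.55,0,0,0,0],[-0.86,-0.55,0,0,0,0],[-0.86,-0.55,0,0,0,0],[-0.86,-0.55,0,0,0,0],[-0.86,-0.55,0,0,0,0],[-0.86,-0.55,0,0,0,0]]' -1; python3 -c "
from workcell import bot
print(bot.observe()['qpos'])"
```

```text
clock: 2.1
position: [0.3143, 0.4417, 0.2315]
tool_rot: [3.141, 0.0, 2.848]
force: [1.1, 0.6, 0.6]
grip_width: 0.0857
[-1.0578359   0.38948155 -0.00542717  1.82024503  0.00291954  0.93165409
  0.2129712 ]
```

```bash
cat > fit.py <<'E'
from h import *
from workcell import bot
from scipy.optimize import minimize
def polys(f,x,y,yaw,up=8):
    a=np.linspace(0,2*np.pi,60); C=[]
    for z in(.030,.044): C+= [(x+.045*np.cos(t),y+.045*np.sin(t),z) for t in a]
    c,s=np.cos(yaw),np.sin(yaw); B=[]
    for u in(-.044,-.106):
        for v in(-.007,.007):
            for z in(.052,.064): B.append((x+c*u-s*v,y+s*u+c*v,z))
    return [cv2.convexHull(np.array([pj(f,p) for p in P],np.float32)) for P in(C,B)]
def mask(f,p,up=4):
    m=np.zeros((384*up,512*up),np.uint8)
    for P in polys(f,*p): cv2.fillConvexPoly(m,np.round((P+.5)*up*16-8).astype(np.int32),255,cv2.LINE_AA,4)
    return cv2.resize(m,(512,384),interpolation=cv2.INTER_AREA)/255.
def getmask(f):
    m=np.zeros((384,512),bool)
    for n in("tray","medallion"):
        r=bot.trace(f,n)
        if r: print(n,r[0]["score"],r[0]["point"]); m|=r[0]["region"]
    return m.astype(float)
def fit(fs,p0):
    def cost(p,fms): return sum(((mask(f,p)-m)**2).sum() for f,m in fms)
    out=[]
    fms=[(f,getmask(f)) for f in fs]
    for sub in [fms]+[[k] for k in fms]:
        r=minimize(cost,p0,args=(sub,),method="Nelder-Mead",options=dict(initial_simplex=[p0,p0+np.array([.008,0,0]),p0+np.array([0,.008,0]),p0+np.array([0,0,.15])],maxfev=120))
        print(r.x,r.fun,[m.sum() for _,m in sub]); out.append(r.x)
    return out
E
python3 - <<'E'
from fit import *
fs=[bot.grab_frame("side"),bot.grab_frame("top")]
r=fit(fs,np.array([.605,-.205,.5]))
o=[]
for f in fs:
    p=cv2.resize(f["pixels"],None,fx=6,fy=6,interpolation=cv2.INTER_CUBIC)
    for P in polys(f,*r[0]): cv2.polylines(p,[np.round((P+.5)*6).astype(int)],True,(0,0,255))
    c=((pj(f,(.58,-.21,.04)))*6).astype(int); o.append(p[c[1]-200:c[1]+200,c[0]-200:c[0]+200])
cv2.imwrite("pics/fit1.png",np.hstack(o))
E
```

```text
tray 0.59 [320.3, 270.5]
medallion 0.73 [326.6, 260.1]
tray 0.77 [348.7, 178.9]
medallion 0.77 [342.4, 168.1]
[ 0.60532236 -0.20420841  0.51400165] 183.6960553633218 [np.float64(977.0), np.float64(681.0)]
[ 0.6043395  -0.20445595  0.50857475] 39.443860053825446 [np.float64(977.0)]
[ 0.60736357 -0.2038148   0.52719116] 126.76235294117646 [np.float64(681.0)]
```

View pics/fit1.png

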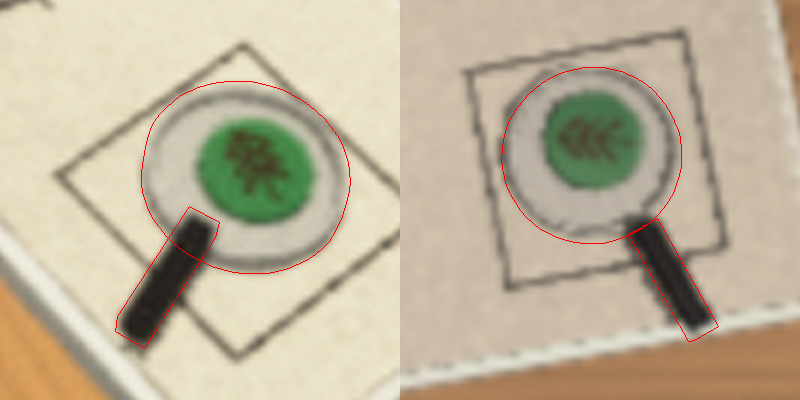

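```bash
python3 -m handwheel '[[-0.92,-0.74,0,0,0,0],[-0.92,-0.74,0,0,0,0],[-0.92,-0.74,0,0,0,0],[-0.92,-0.74,0,0,0,0],[-0.92,-0.74,0,0,0,0],[-0.92,-0.74,0,0,0,0],[-0.92,-0.74,0,0,0,0],[-0.92,-0.74,0,0,0,0]]'
python3 -m handwheel '[[-0.92,-0.74,0,0,0,0],[-0.92,-0.74,0,0,0,0],[0,0,0,0,0,0.025],[0,0,0,0,0,0.025],[0,0,0,0,0,0.025],[0,0,0,0,0,0.025],[0,0,0,0,0,0.025],[0,0,0,0,0,0.025]]'
python3 -m handwheel '[[0,0,0,0,0,0.025],[0,0,0,0,0,0.025],[0,0,0,0,0,0.025],[0,0,0,0,0,0.025],[0,0,0,0,0,0.025],[0,0,0,0,0,0.025],[0,0,0,0,0,0.025],[0,0,0,0,0,0.025]]'
```

```text
clock: 3.4
position: [0.4467, 0.2488, 0.2313]
tool_rot: [3.141, -0.0, 2.851]
force: [0.4, 0.5, 0.2]
grip_width: 0.0855
clock: 4.4
position: [0.4797, 0.2009, 0.2312]
tool_rot: [-3.142, -0.0, 1.903]
force: [-0.1, 0.7, -0.3]
grip_width: 0.086
clock: 5.4
position: [0.4797, 0.201, 0.2312]
tool_rot: [-3.141, 0.0, 0.647]
force: [0.0, 0.2, -0.3]
grip_width: 0.0857
```

```bash
python3 -m handwheel '[[0,0,0,0,0,0.022],[-0.407,0.976,0,0,0,0],[-0.407,0.976,0,0,0,0],[-0.407,0.976,0,0,0,0],[-0.407,0.976,0,0,0,0],[-0.407,0.976,0,0,0,0],[-0.407,0.976,0,0,0,0],[-0.407,0.976,0,0,0,0]]'
python3 -m handwheel '[[-0.407,0.976,0,0,0,0],[-0.407,0.976,0,0,0,0],[-0.407,0.976,0,0,0,0],[-0.407,0.976,0,0,0,0],[-0.407,0.976,0,0,0,0],[-0.407,0.976,0,0,0,0],[-0.407,0.976,0,0,0,0],[-0.407,0.976,0,0,0,0]]'
python3 -m handwheel '[[-0.407,0.976,0.3,0,0,0],[-0.407,0.976,0.5,0,0,0],[0,0,1,0,0,0],[0,0,1,0,0,0],[0,0,0.8,0,0,0],[0,0,0,0,0,0]]'
python3 - <<'E'
from fit import *
o=[]
for n in("side","top"):
    f=bot.grab_frame(n); p=cv2.resize(f["pixels"],None,fx=4,fy=4,interpolation=cv2.INTER_CUBIC)
    for P in polys(f,.6053,-.2042,.514): cv2.polylines(p,[np.round((P+.5)*4).astype(int)],True,(0,0,255))
    c=((pj(f,(.56,-.22,.06)))*4).astype(int); o.append(p[c[1]-200:c[1]+200,c[0]-200:c[0]+200])
cv2.imwrite("pics/g1.png",np.hstack(o)); print(bot.observe())
E
```

```text
clock: 6.4
position: [0.5017, 0.0164, 0.2313]
tool_rot: [-3.141, -0.0, 0.514]
force: [0.8, 0.2, -0.1]
grip_width: 0.0853
clock: 7.4
position: [0.5267, -0.1936, 0.2312]
tool_rot: [-3.141, -0.0, 0.514]
force: [1.1, 0.1, -0.5]
grip_width: 0.0852
clock: 8.15
position: [0.5322, -0.2452, 0.1402]
tool_rot: [-3.14, 0.001, 0.513]
force: [0.1, -0.2, 0.6]
grip_width: 0.0857
{'clock': 8.25, 'qpos': array([-0.05478433,  0.64723773,  0.57204393,  1.80523698, -0.46048963,
        0.82485535, -0.31358098]), 'qd': array([-0.00308526, -0.01273822,  0.00631192, -0.00484224,  0.0015183 ,
       -0.00098811, -0.00069692]), 'joint_efforts': array([ 3.27203691e-02, -8.49585485e+01,  1.59303331e+01, -2.78030849e+01,
       -4.42240352e-02, -6.20602677e-02,  3.73079209e-02]), 'position': array([ 0.53286619, -0.24584525,  0.14183589]), 'tool_rot': array([ 3.14131396e+00, -1.44431080e-04,  5.12869855e-01]), 'force': array([ 0.57481905, -0.46320283,  0.32226237]), 'moment': array([-0.04382675, -0.01576103,  0.03120052]), 'grip_width': 0.08559368187781326}
```

View pics/g1.png

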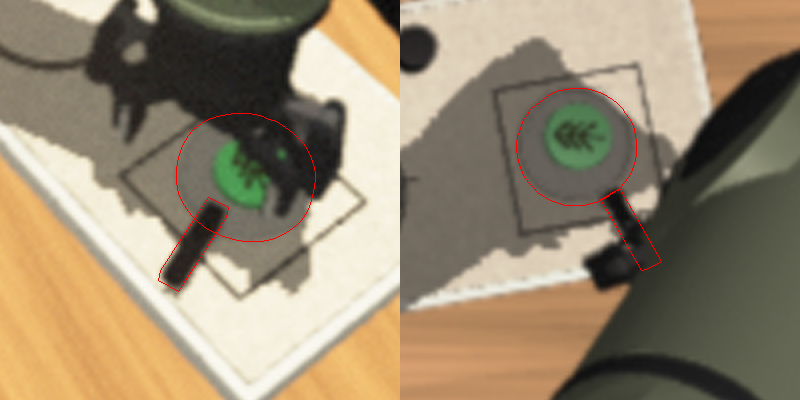

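```bash
python3 -m handwheel '[[0,0,0.9,0,0,0],[0,0,0.9,0,0,0],[0,0,0.9,0,0,0],[0,0,0.7,0,0,0],[0,0,0,0,0,0]]'
python3 - <<'E'
from fit import *
o=[]
for n in("side","top"):
    f=bot.grab_frame(n); p=cv2.resize(f["pixels"],None,fx=4,fy=4,interpolation=cv2.INTER_CUBIC)
    c=((pj(f,(.56,-.22,.06)))*4).astype(int); o.append(p[c[1]-200:c[1]+200,c[0]-200:c[0]+200])
cv2.imwrite("pics/g2.png",np.hstack(o))
E
```

```text
clock: 8.88
position: [0.5324, -0.2458, 0.0559]
tool_rot: [-3.141, 0.001, 0.513]
force: [0.5, 0.4, 0.2]
grip_width: 0.0852
```

View pics/g2.png

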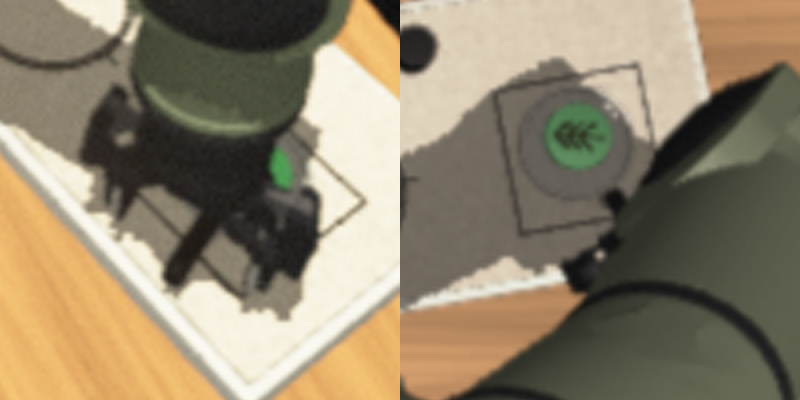

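```bash
python3 -m handwheel '[[0,0,0.64,0,0,0],[0,0,0,0,0,0]]'
python3 -m handwheel '[[0,0,0,0,0,0],[0,0,0,0,0,0],[0,0,0,0,0,0],[0,0,0,0,0,0],[0,0,0,0,0,0],[0,0,0,0,0,0]]' 1 30
python3 - <<'E'
from fit import *
o=[]
for n in("side","top"):
    f=bot.grab_frame(n); p=cv2.resize(f["pixels"],None,fx=4,fy=4,interpolation=cv2.INTER_CUBIC)
    c=((pj(f,(.56,-.22,.06)))*4).astype(int); o.append(p[c[1]-200:c[1]+200,c[0]-200:c[0]+200])
cv2.imwrite("pics/g3.png",np.hstack(o))
print(bot.observe())
E
```

```text
clock: 9.22
position: [0.5322, -0.2456, 0.0395]
tool_rot: [-3.141, 0.001, 0.512]
force: [-0.5, -0.2, -0.9]
grip_width: 0.0856
clock: 9.98
position: [0.5327, -0.2461, 0.0404]
tool_rot: [3.141, -0.0, 0.512]
force: [-0.1, -0.3, 2.5]
grip_width: 0.0136
{'clock': 10.075, 'qpos': array([ 0.01963512,  0.7870035 ,  0.46211505,  1.848048  , -0.55845647,
        0.6382166 , -0.23574043]), 'qd': array([ 0.00048941, -0.00044169,  0.00127093,  0.00163046,  0.00012657,
       -0.00031976,  0.00114418]), 'joint_efforts': array([-3.52573330e-01, -9.31765223e+01,  1.58224851e+01, -2.10798472e+01,
       -4.49616986e-03,  1.47343772e-01,  4.24959627e-02]), 'position': array([ 0.53263211, -0.24607919,  0.04041912]), 'tool_rot': array([ 3.14131022e+00, -1.25650068e-04,  5.12291161e-01]), 'force': array([-0.49447803, -0.5167969 ,  3.50522735]), 'moment': array([-0.09574571, -0.01983111, -0.0521176 ]), 'grip_width': 0.013369629908278462}
```

View pics/g3.png

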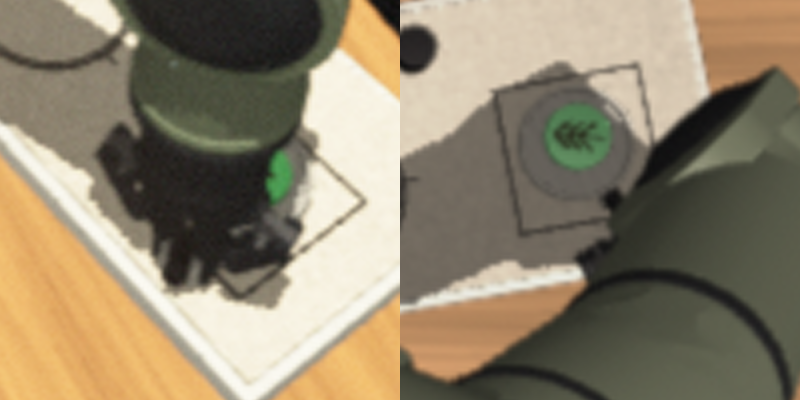

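```bash
python3 -m handwheel '[[0.06,-0.2,0,0,0,0],[0.149,-0.468,0,0,0,0],[0.149,-0.468,0,0,0,0],[0.149,-0.468,0,0,0,0],[0.149,-0.468,0,0,0,0],[0.149,-0.468,0,0,0,0],[0.149,-0.468,0,0,0,0],[0.149,-0.468,0,0,0,0]]'
python3 -m handwheel '[[0.149,-0.468,0,0,0,0],[0.149,-0.468,0,0,0,0],[0.149,-0.468,0,0,0,0],[0.149,-0.468,0,0,0,0],[0.149,-0.468,0,0,0,0],[0.149,-0.468,0,0,0,0],[0.149,-0.468,0,0,0,0],[0.06,-0.2,0,0,0,0]]'
python3 -m handwheel '[[0.1,-0.35,0,0,0,0],[0.05,-0.15,0,0,0,0],[0,0,0,0,0,0]]'
python3 - <<'E'
from fit import *
o=[]
p=bot.observe()["position"]; x,y=p[0]+.084*.8717,p[1]+.084*.49; print(x,y)
for n in("side","top"):
    f=bot.grab_frame(n); p=cv2.resize(f["pixels"],None,fx=4,fy=4,interpolation=cv2.INTER_CUBIC)
    c=((pj(f,(.56,-.02,.06)))*4).astype(int)
    for P in polys(f,x,y,.512): cv2.polylines(p,[np.round((P+.5)*4).astype(int)],True,(0,0,255))
    o.append(p[c[1]-200:c[1]+200,c[0]-200:c[0]+200])
cv2.imwrite("pics/g4.png",np.hstack(o))
E
```

```text
clock: 11.08
position: [0.5139, -0.1559, 0.0404]
tool_rot: [3.141, -0.0, 0.513]
force: [1.4, -4.5, 3.2]
grip_width: 0.0134
clock: 12.08
position: [0.4952, -0.0666, 0.0404]
tool_rot: [3.142, -0.0, 0.513]
force: [0.8, -6.5, 4.0]
grip_width: 0.0129
clock: 12.45
position: [0.4924, -0.0542, 0.0403]
tool_rot: [-3.141, 0.0, 0.513]
force: [0.3, -0.4, 3.5]
grip_width: 0.0134
0.5656261932335545 -0.013032538084417407
```

View pics/g4.png

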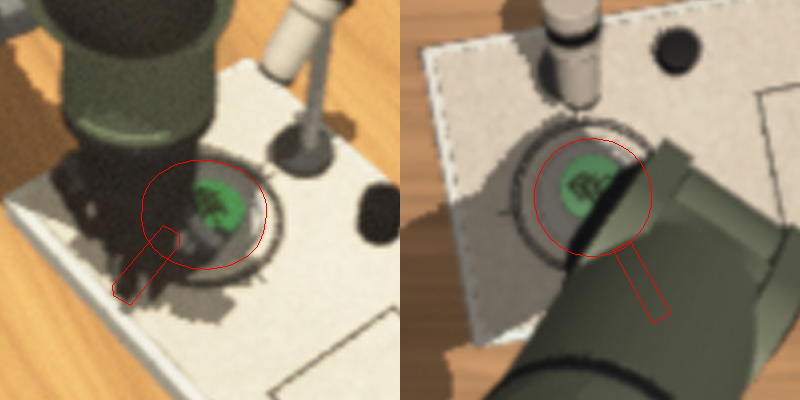

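```bash
python3 -m handwheel '[[0,0,0,0,0,0],[0,0,0,0,0,0],[0,0,0,0,0,0],[0,0,-0.3,0,0,0],[0,0,-0.9,0,0,0],[0,0,-0.9,0,0,0],[0,0,-0.9,0,0,0],[0,0,-0.9,0,0,0]]' -1
python3 -m handwheel '[[0,0,-0.9,0,0,0],[0,0,-0.9,0,0,0],[-1,-1,0,0,0,0],[-1,-1,0,0,0,0],[-0.3,-1,0,0,0,0],[-0.3,-1,0,0,0,0],[-0.3,-1,0,0,0,0],[-0.3,-1,0,0,0,0]]'
python3 - <<'E'
import pickle
from fit import *
fs=[bot.grab_frame(n) for n in("side","top")]
pickle.dump(fs,open("f1.pkl","wb"))
r=fit(fs,np.array([.566,-.013,.51]))
o=[]
for f in fs:
    p=cv2.resize(f["pixels"],None,fx=4,fy=4,interpolation=cv2.INTER_CUBIC)
    c=((pj(f,(.56,-.02,.06)))*4).astype(int)
    o.append(p[c[1]-200:c[1]+200,c[0]-200:c[0]+200])
cv2.imwrite("pics/g5.png",np.hstack(o))
cv2.imwrite("pics/g5t.png",fs[1]["pixels"])
E
```

```text
clock: 13.55
position: [0.4924, -0.0547, 0.139]
tool_rot: [-3.142, -0.0, 0.512]
force: [0.1, 0.3, 0.1]
grip_width: 0.0856
clock: 14.55
position: [0.3485, 0.0372, 0.1831]
tool_rot: [-3.141, -0.0, 0.512]
force: [1.2, -0.2, -0.1]
grip_width: 0.0856
tray 0.69 [272.6, 224.1]
medallion 0.69 [188.9, 210.8]
tray 0.86 [281.4, 188.5]
medallion 0.53 [280.9, 181.1]
[ 0.56701631 -0.01260894  0.51525677] 558.0570396001538 [np.float64(794.0), np.float64(732.0)]
[ 0.56455502 -0.01259158  0.51357131] 483.1146020761245 [np.float64(794.0)]
[ 0.56835415 -0.01298729  0.50953038] 48.38097654748174 [np.float64(732.0)]
```

View pics/g5.png

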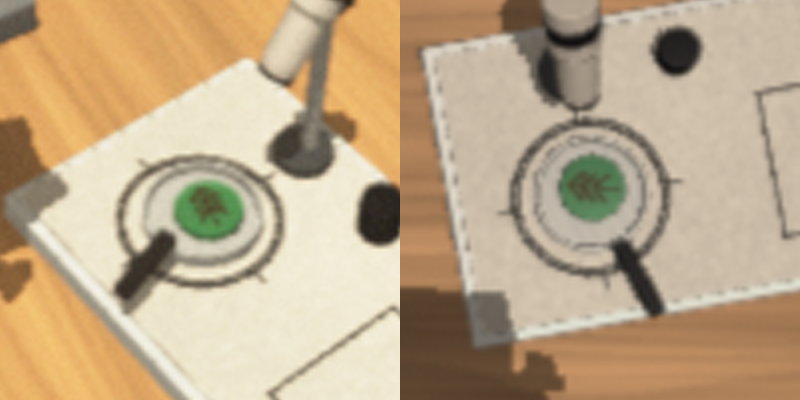

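View pics/g5t.png

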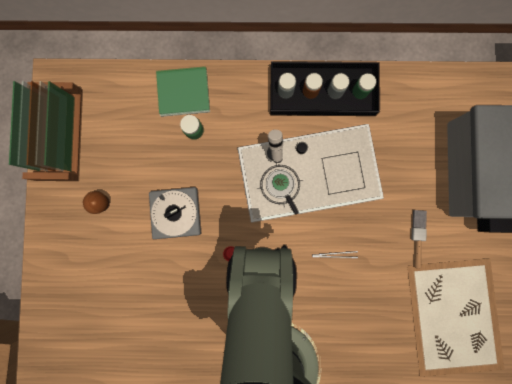

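```bash
python3 - <<'E'
import pickle
from h import *
D=pickle.load(open("f0.pkl","rb")); o=[]
cx,cy=.473,.313
for n in("top","side"):
    for z in((.04,.044)):
        r=rect(D[n],z,cx,cy,.09,.00045); o.append(r)
        if z==.04:
            g=cv2.cvtColor(r,cv2.COLOR_BGR2GRAY); g=cv2.GaussianBlur(g,(5,5),0)
            h=cv2.HoughCircles(g,cv2.HOUGH_GRADIENT,1,200,param1=60,param2=15,minRadius=148,maxRadius=164)
            print(n,h, None if h is None else (cx+.09-h[0,0,1]*.00045,cy+.09-h[0,0,0]*.00045))
cv2.imwrite("pics/r5.png",cv2.resize(np.vstack([np.hstack(o[:2]),np.hstack(o[2:])]),(600,600)))
for i in(1,): cv2.imwrite("pics/r6.png",cv2.resize(o[i],(600,600),interpolation=cv2.INTER_CUBIC))
E
```

```text
top [[[194.5 197.5 154.8]]] (np.float32(0.47412503), np.float32(0.315475))
side [[[198.5 206.5 156. ]]] (np.float32(0.470075), np.float32(0.313675))
```

View pics/r5.png

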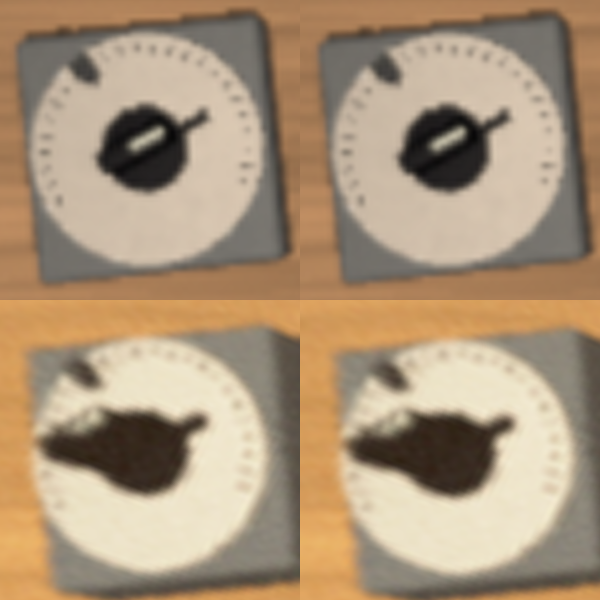

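View pics/r6.png

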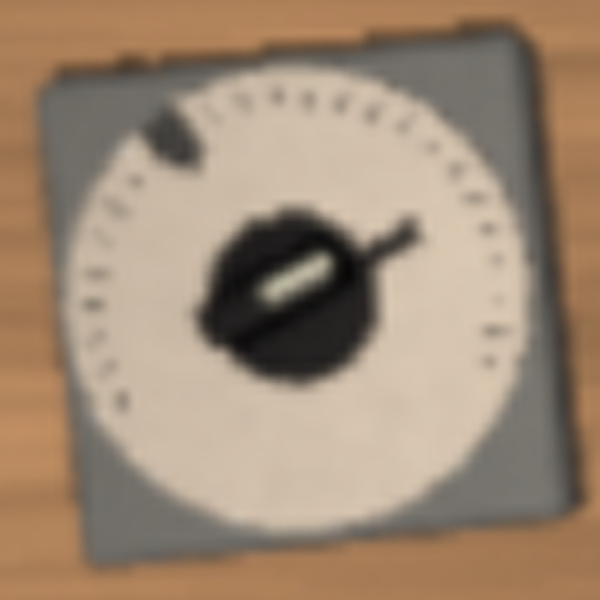

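```bash
python3 -m handwheel '[[0.976,-0.725,0,0,0,0],[0.976,-0.725,0,0,0,0],[0.976,-0.725,0,0,0,0],[0.976,-0.725,0,0,0,0],[0.976,-0.725,0,0,0,0],[0.976,-0.725,0,0,0,0],[0.976,-0.725,0,0,0,0],[0.976,-0.725,0,0,0,0]]'
python3 -m handwheel '[[0.976,-0.725,0,0,0,0],[0.976,-0.725,0,0,0,0],[0,0,0,0,0,-0.025],[0,0,0,0,0,-0.025],[0,0,0,0,0,-0.025],[0,0,0,0,0,-0.025],[0,0,0,0,0,-0.025],[0,0,0,0,0,-0.025]]'
python3 -m handwheel '[[0,0,0,0,0,-0.025],[0,0,0,0,0,-0.025],[0,0,0,0,0,-0.025],[0,0,0,0,0,-0.021],[0,0,0.8,0,0,0],[0,0,0.8,0,0,0],[0,0,0,0,0,0]]'
python3 - <<'E'
import pickle
from h import *
from workcell import bot
print({k:v for k,v in bot.observe().items() if k in("qpos","position","tool_rot")})
fs=[bot.grab_frame(n) for n in("side","top")]
o=[]
for f in fs:
    p=cv2.resize(f["pixels"],None,fx=5,fy=5,interpolation=cv2.INTER_CUBIC)
    c=((pj(f,(.473,.3145,.06)))*5).astype(int)
    o.append(p[c[1]-200:c[1]+200,c[0]-200:c[0]+200])
cv2.imwrite("pics/k5.png",np.hstack(o))
E
```

```text
clock: 15.85
position: [0.4494, 0.2591, 0.1826]
tool_rot: [3.141, 0.0, 0.511]
force: [0.3, -0.5, -0.4]
grip_width: 0.0849
clock: 16.85
position: [0.4739, 0.3136, 0.1825]
tool_rot: [-3.141, 0.0, 1.459]
force: [-0.7, -0.7, 0.3]
grip_width: 0.0853
clock: 17.73
position: [0.4731, 0.3133, 0.1415]
tool_rot: [-3.139, 0.001, 2.057]
force: [0.3, -0.2, -1.0]
grip_width: 0.0854
{'qpos': array([-0.85255172,  0.55790868,  0.22909925,  1.84270052, -0.17441235,
        0.76311194, -0.04418686]), 'position': array([0.47314981, 0.31327361, 0.14154503]), 'tool_rot': array([-3.13902672e+00,  7.40525056e-04,  2.05687207e+00])}
```

View pics/k5.png

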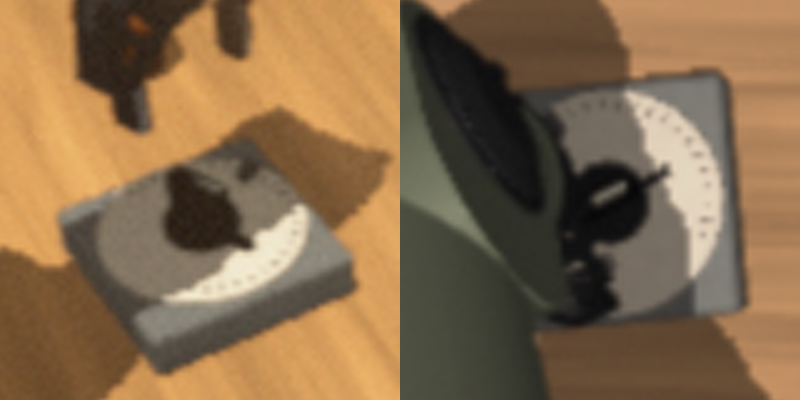

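```bash
python3 -m handwheel '[[0,0,0.9,0,0,0],[0,0,0.9,0,0,0],[0,0,0.9,0,0,0],[0,0,0.5,0,0,0],[0,0,0.35,0,0,0],[0,0,0,0,0,0]]'
python3 - <<'E'
from h import *
from workcell import bot
fs=[bot.grab_frame(n) for n in("side","top")]
o=[]
for f in fs:
    p=cv2.resize(f["pixels"],None,fx=5,fy=5,interpolation=cv2.INTER_CUBIC)
    c=((pj(f,(.473,.3145,.06)))*5).astype(int)
    o.append(p[c[1]-200:c[1]+200,c[0]-200:c[0]+200])
cv2.imwrite("pics/k6.png",np.hstack(o))
E
```

```text
clock: 18.58
position: [0.4732, 0.3144, 0.0541]
tool_rot: [-3.141, 0.0, 2.058]
force: [-0.0, 0.4, -0.1]
grip_width: 0.0851
```

View pics/k6.png

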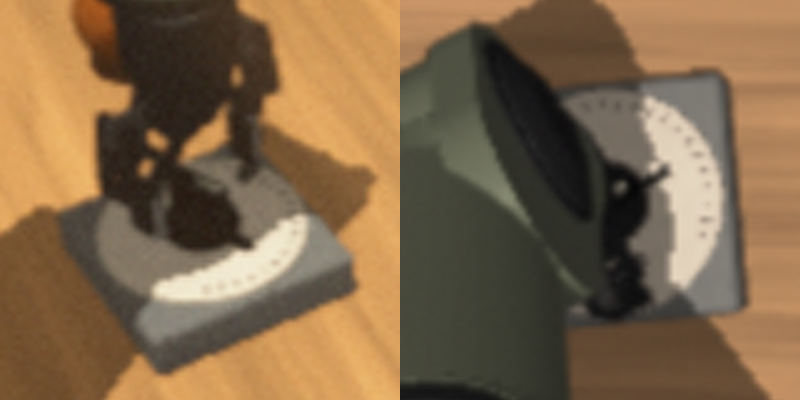

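Fingers straddle the bar, so I'll close.

```bash
python3 -m handwheel '[[0,0,0,0,0,0],[0,0,0,0,0,0],[0,0,0,0,0,0],[0,0,0,0,0,0],[0,0,0,0,0,0],[0,0,0,0,0,0]]' 1 40
```

```text
clock: 19.42
position: [0.472, 0.314, 0.0543]
tool_rot: [-3.139, -0.0, 2.058]
force: [-8.5, -4.5, 13.0]
grip_width: 0.0131
```

```bash
python3 -m handwheel '[[0,-0.05,-0.04,0,0,0],[0,0,0,0,0,-0.02],[0,0,0,0,0,-0.02],[0,0,0,0,0,-0.02]]'
python3 -m handwheel '[[0,0,0,0,0,-0.022],[0,0,0,0,0,-0.022],[0,0,0,0,0,-0.022],[0,0,0,0,0,-0.022],[0,0,0,0,0,-0.022],[0,0,0,0,0,-0.022],[0,0,0,0,0,-0.022],[0,0,0,0,0,-0.022]]'
python3 -m handwheel '[[0,0,0,0,0,-0.02],[0,0,0,0,0,-0.02],[0,0,0,0,0,0],[0,0,0,0,0,0]]'
python3 - <<'E'
from h import *
from workcell import bot
print(bot.observe()["qpos"],bot.observe()["moment"])
fs=[bot.grab_frame(n) for n in("side","top")]
o=[]
for f in fs:
    p=cv2.resize(f["pixels"],None,fx=5,fy=5,interpolation=cv2.INTER_CUBIC)
    c=((pj(f,(.473,.3145,.06)))*5).astype(int)
    o.append(p[c[1]-200:c[1]+200,c[0]-200:c[0]+200])
cv2.imwrite("pics/k7.png",np.hstack(o))
E
```

```text
clock: 19.92
position: [0.4719, 0.314, 0.0545]
tool_rot: [-3.142, 0.0, 2.439]
force: [3.2, 2.5, -13.8]
grip_width: 0.0132
clock: 20.92
position: [0.472, 0.3144, 0.0545]
tool_rot: [3.141, 0.0, -2.738]
force: [2.6, 5.6, -16.2]
grip_width: 0.0132
clock: 21.42
position: [0.4719, 0.3145, 0.0545]
tool_rot: [3.141, 0.001, -2.491]
force: [3.2, 6.2, -13.8]
grip_width: 0.0136
[-0.49506695  0.68683232 -0.27682978  1.86958483  0.29904717  0.62477348
  1.2656454 ] [ 1.44730304 -0.56394285  0.07084482]
```

View pics/k7.png

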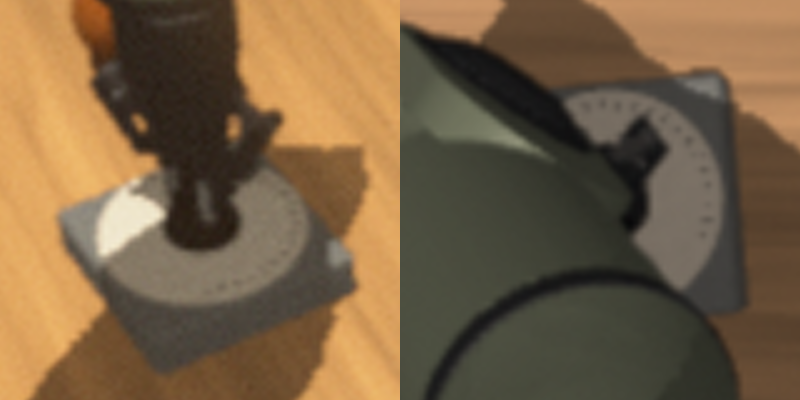

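```bash
python3 -m handwheel '[[0,0,0,0,0,0],[0,0,0,0,0,0],[0,0,0,0,0,0],[0,0,-0.5,0,0,0],[0,0,-0.9,0,0,0],[0,0,-0.9,0,0,0],[0,0,-0.9,0,0,0],[0,0,-0.9,0,0,0]]' -1
python3 -m handwheel '[[0.9,0,-0.9,0,0,0],[1,0,-0.5,0,0,0],[1,-0.6,0,0,0,0],[1,-0.8,0,0,0,0],[0.6,-0.8,0,0,0,0],[0,-0.8,0,0,0,0],[0,0,0,0,0,0]]'
python3 - <<'E'
import pickle
from h import *
from workcell import bot
fs=[bot.grab_frame(n) for n in("side","top")]
pickle.dump(fs,open("f2.pkl","wb"))
o=[cv2.resize(rect(f,.044,.473,.3145,.09,.00045),(400,400)) for f in fs]
cv2.imwrite("pics/k8.png",np.hstack(o))
cv2.imwrite("pics/k8t.png",fs[1]["pixels"])
E
```

```text
clock: 22.52
position: [0.472, 0.3138, 0.1593]
tool_rot: [-3.142, 0.001, -2.491]
force: [-0.2, 1.5, 0.3]
grip_width: 0.0856
clock: 23.4
position: [0.4285, 0.185, 0.1933]
tool_rot: [-3.141, 0.001, -2.493]
force: [-0.4, 0.6, 0.2]
grip_width: 0.0856
```

View pics/k8.png

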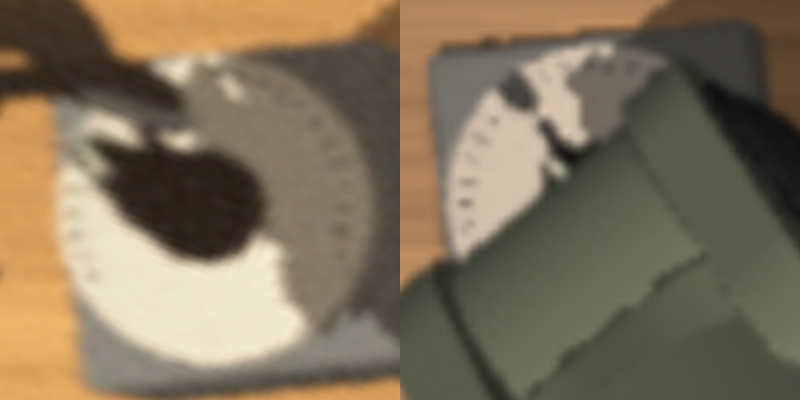

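View pics/k8t.png

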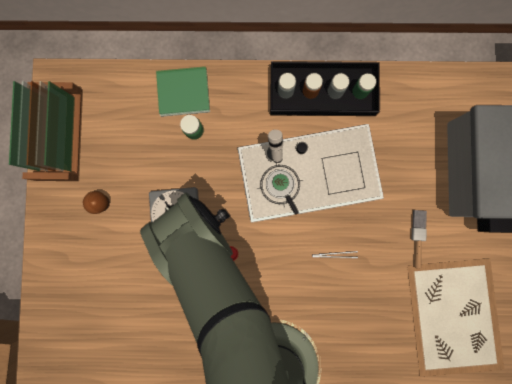

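```bash
python3 -m handwheel '[[0.88,-0.72,0,0,0,0],[0.88,-0.72,0,0,0,0],[0.88,-0.72,0,0,0,0],[0.88,-0.72,0,0,0,0],[0.88,-0.72,0,0,0,0],[0.88,-0.72,0,0,0,0],[0.88,-0.72,0,0,0,0],[0.88,-0.72,0,0,0,0]]'
python3 - <<'E'
import pickle
from h import *
from workcell import bot
fs=[bot.grab_frame(n) for n in("side","top")]
pickle.dump(fs,open("f3.pkl","wb"))
cv2.imwrite("pics/k9.png",cv2.resize(rect(fs[1],.044,.473,.3145,.09,.0003),(600,600)))
cv2.imwrite("pics/k9t.png",np.hstack([fs[1]["pixels"][:,:380],fs[0]["pixels"][:,120:]])[60:340])
E
```

```text
clock: 24.5
position: [0.3748, -0.0352, 0.1928]
tool_rot: [-3.141, 0.0, -2.49]
force: [-0.1, 0.3, -0.1]
grip_width: 0.0855
```

View pics/k9.png

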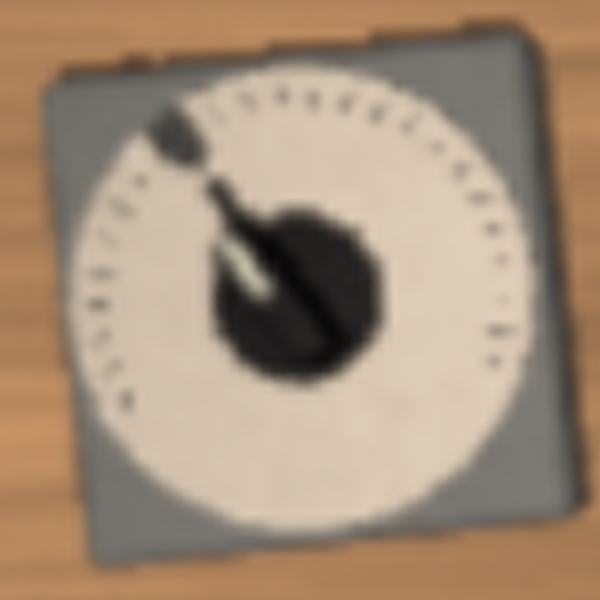

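View pics/k9t.png

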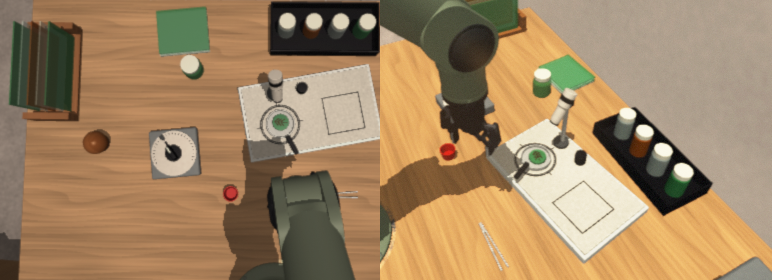

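```bash
python3 - <<'E'
import pickle
from h import *
f=pickle.load(open("f3.pkl","rb"))[1]
def polar(z,c):
    r=rect(f,z,c[0],c[1],.09,.0003); g=cv2.cvtColor(r,cv2.COLOR_BGR2GRAY).astype(float)
    v,u=np.mgrid[:600,:600]; X=(300-v)*.3;Y=(300-u)*.3; R=np.hypot(X,Y);A=np.degrees(np.arctan2(Y,X)); return g,R,A
K,Rr,t=cam(f)
for c in((.472,.314),(.473,.3145),(.474,.315)):
    o=[]
    for z,a,b in((.044,30,42),(.046,50,61)):
        g,R,A=polar(z,c); m=(R>a)&(R<b)&(abs(A-37)<17); w=np.clip(150-g,0,80)*m; o.append((w*A).sum()/w.sum())
    print(c,o)
# skirt centre
r=rect(f,.046,.473,.3145,.09,.0003); g=cv2.GaussianBlur(cv2.cvtColor(r,cv2.COLOR_BGR2GRAY),(5,5),0)
for a,b in((75,95),(225,240)):
    h=cv2.HoughCircles(g,cv2.HOUGH_GRADIENT,1,300,param1=60,param2=10,minRadius=a,maxRadius=b);print(h[0,0],.563-h[0,0,1]*.0003,.4045-h[0,0,0]*.0003)
E
```

```text
(0.472, 0.314) [np.float64(37.637029794971944), np.float64(36.66862720518767)]
(0.473, 0.3145) [np.float64(37.88518034490718), np.float64(36.96004882555397)]
(0.474, 0.315) [np.float64(38.05734584712657), np.float64(37.24034024351159)]
[299.5 298.5  83.4] 0.47345 0.31465
[298.5 298.5 233.9] 0.47345 0.31495
```

```bash
python3 -c "
from workcell import bot
print(bot.job_done())"
```

```text
the job is handed in; nothing more can be done
None
```

I slid the tray by its handle into the ring, turned the knob about 99° counter-clockwise to the index tab and let go. I backed the arm off and handed the job in at about 24.6 s of the 61 s allowed. No verdict is reported, so the checks below are my own.

- **Tray:** the last fit with the arm clear put the dish at about (0.567, -0.013) m. The ring is at (0.566, -0.013) m, so the dish is centred to within a few mm. It showed wholly inside the ring with the medallion lying in it.
- **Knob:** the pointer measured about 37.8° and the tab about 37.0°. The difference of about 0.016 rad is within the 0.08 rad limit.
- **Bystanders:** the last pictures showed none of those in view out of place. I compared them by eye only.
- **Disagreements:** the two cameras differed by up to about 4 mm on positions. In the tray check the network mistook something else for the medallion in the side picture, so that camera's fit was poor. I relied on the top camera and on looking at both pictures.

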